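# Overhang glazed test tiles at the board's edge

### The arm

A 7-joint arm with a two-finger parallel gripper is mounted at the origin on the work surface. World frame = base frame: x ahead of the robot, y to its left, z up, the work surface at z = 0. Lengths are in m, angles in degrees, forces in N, time in s.
With the tool pointing down it reaches from about 0.425 to 0.875 m from the base axis. Payload 4.7 kg.
Tool frame: the origin (TCP) lies between the finger pads; the fingertips stand env.finger_overhang ahead of it and the grasp point (between the pads) lies 5 mm behind it (env.finger_overhang is the distance from the TCP to the fingertips, in m); z points along the fingers, y is the line along which they close (so a half turn about z gives the same grasp; the last joint's range is limited). The gripper opens to 87 mm and grips with 3 to 60 N. Pads are 19 mm wide; open, the fingers measure 117 mm over their backs; the gripper's body (75 mm by 190 mm) begins 51 mm behind the grasp point.
Start: joints at [-63.306, 18.392, -4.016, 83.108, 1.295, 78.541, -3.26], TCP at [0.284, 0.585, 0.237] pointing down, gripper open.
Joint ranges: [-163.93, 163.93], [-17.29, 119.83], [-79.2, 71.16], [3.27, 140.29], [-89.18, 269.18], [5.43, 117.66], [-154.24, 154.24]. Speed limits (degrees/s): [147.25, 147.25, 180, 180, 180, 180, 180].

### API

Orientations are given as [roll, pitch, yaw] about the fixed x, y, z axes, in that order (R = Rz(yaw) Ry(pitch) Rx(roll)).
In Python, from cell import telemetry, eyes, env, models gives the robot as it stands. The module is installed in compiled form; this text tells all that it offers.
- The arm moves only by the tool drive_tool, never from a script. Its arguments are lists of equal length, an entry for each row: "angular": the turn, a rotation vector about the tool's x, y, z in rad, a list of three; "delta_pos": the shift along the tool's x, y, z in cm, a list of three; "gripper": the finger opening in cm, from 0 to 8.7. A call has 1 to 20 rows; each row shifts and turns the commanded pose from where the row before left it, along the tool's axes as they then stand; what a row does not reach is not made up. A row lasts 1/10 s, in which the tool goes at most 50 mm and 8.59 degrees, less where a joint would pass 70% of its speed; a pose out of reach is approached as far as the arm can. A call with a gripper value outside its range is refused whole. The fingers move at their own pace and stop on an object; "squeeze" is the grip in N (left out, the last holds). Time passes only in rows, so rows that do not move let the fingers close. It gives the time, the measured TCP pose, the force, the opening and the grip force at its end, in the units of the state.
- telemetry.get_obs(): the state, without advancing time (a new reading comes with each control period).
- eyes.read_camera(name): name is "side" or "top" or "wrist"; returns a dict with "pixels" (420x560x3 uint8, red, green, blue), "mtx" (3x3 intrinsics, pixels), "origin" and "orientation" of the camera in the world. Camera axes: x right, y down, z forward; pixel columns grow to the right and rows downward; lengths in m; the calibration is good to about 2 mm. A picture is of the moment at which its call begins. There is no depth.
- env.sign_off(): hands the job in; it is judged then, once.
Trained networks look in a picture, given as the dict that the camera call returned (one of the last four; its "shot" number tells which), for a name from the list of things; names that differ only in an ending like _2 or _b are one class to them, and where a whole thing is asked for, a point or a joint stands for the part that bears it (a point fixed in the world has none). Each returns a list of dicts, best first, with "p" (0 to 1); they miss things now and then, are a little off and sometimes report something else, mostly with a low value. They report only what shows in the picture. A call takes as long as a camera call. They do not tell look-alikes from the thing itself.
- models.search_frame(picture, target): "centre" ([column, row] in pixels, amid what is visible of it).
- models.cut_out(picture, target): "pixels" (420x560 bool, what is visible of it) and "centre" ([column, row] in pixels, amid what is visible of it).
The state is a dict: "time_s": time; "qpos": joint angles; "joint_velocities": joint speeds; "effort": joint torques, N m; "tool_pos": TCP position; "tool_rot": TCP orientation; "force": force on the tool from outside, world axes, zero at the start; "wrist_torque": the same for the moment, N m; "grip_width": finger opening in m; "grasp_force": force on a finger pad.
Only numpy, scipy, OpenCV 4.12 (cv2) and the standard library are available. Lean on these libraries where they do the work, as an engineer would, in place of code of your own. Each camera call takes 0.05 s, during which the arm holds its last target. There are 200 camera calls.

### The job

The undersides of the glazed ends of the two test tiles, one blue and one green, have to be wiped before firing. With your fingertips, slide each tile flat along the cream-topped board towards the board's far edge (the long edge away from the robot), until just its glazed end hangs over: the line between glaze and bare clay right above the edge and the tile square to the edge. Only push or drag the tiles, do not pick them up, and leave everything else where it stands.

Things in the scene. Friction and masses are not known exactly. Their poses are not given: they have to be found in the camera images.
- board_edge (a point): middle of the far upper edge of the fixed ware board, a cream-topped plywood board on battens, 280 mm deep (x) by 540 mm long (y), its flat top 45 mm above the table. The point lies on the top surface at the edge: x points straight out over the edge, away from the robot, y along the edge, z up; the board covers x from -280 to 0 mm and y from -270 to 270 mm of this frame. A tile slides on it with ordinary dry friction (coefficient roughly 0.5 to 1)
- blue_tile: thin flat fired tile, 120 x 70 x 8 mm, 100 to 200 g, bare red clay with its end at +x dipped in blue glaze over the last 25 mm; lies loose and flat on the board. Origin: centre of its underside; x along its 120 mm length towards the glazed end, y along its 70 mm width, z up
- blue_tile_line (a point): middle of the line across the blue tile where glaze meets bare clay, at the tile's underside, 35 mm from the tile's centre towards the glazed end (25 mm short of that end)
- green_tile: thin flat fired tile, 120 x 70 x 8 mm, 100 to 200 g, bare red clay with its end at +x dipped in green glaze over the last 45 mm; lies loose and flat on the board. Origin: centre of its underside; x along its 120 mm length towards the glazed end, y along its 70 mm width, z up
- green_tile_line (a point): middle of the line across the green tile where glaze meets bare clay, at the tile's underside, 15 mm from the tile's centre towards the glazed end (45 mm short of that end)
- stamp_mid (a point): turned wooden clay stamp, 26 mm across and 46 mm tall, standing on the board near the far edge between the tiles; bystander; the point is half-way up on its axis
- jar_mid (a point): small closed jar, 40 mm across and 50 mm tall, standing near the board's +y end; bystander; the point is half-way up on its axis
- knife: wooden modelling knife, 150 x 12 x 8 mm, lying near the board's -y end; bystander; origin under its middle, x along its length
- bowl: blue bowl, 120 mm across and 50 mm tall, on the table to the right of the board; bystander; origin at the centre of its underside
- mug: white mug, 80 mm across and 90 mm tall, handle at +y, on the table to the left of the board; bystander; origin at the centre of its underside
Mind the look-alikes: they are no part of the job. Leave any yellow look-alike of the blue_tile alone.

How it is judged:
By the outcome, as a careful person would: the job done as asked, in the order asked, and still so for the second after the job is handed in, with the robot touching nothing.
It also fails if it takes over 48 s, if anything falls off the work surface, if the arm or the gripper's body presses on something with over 40 N, if the wrist force passes 120 N, or if a joint passes its speed limit or range.

## Working session

There is one attempt and no reset: what is moved stays moved. The work goes in short steps, Python scripts to look and compute and a tool call to move; the robot and the scene stay as the last step left them, time stands still between calls to the robot, and variables do not carry over. Pictures are saved under pics/ and viewed, at most 10 in all, crops included, and the job is handed in when it is done.

Besides the shell and the picture viewer there is one more tool, called after "Emit:" by a JSON object that holds its "op" and its "data". drive_tool: Moves the arm, as the interface text tells. Its arguments: {"type":"object","properties":{"angular":{"type":"array","items":{"type":"array","items":{"type":"number"}}},"delta_pos":{"type":"array","items":{"type":"array","items":{"type":"number"}}},"gripper":{"type":"array","items":{"type":"number"}},"squeeze":{"type":"number"}},"required":["angular","delta_pos","gripper"]}

```bash
mkdir -p pics; cat > h.py <<'E'
import numpy as np, cv2
from scipy.spatial.transform import Rotation as R
from cell import telemetry, eyes, env, models
def rot(o):
    o=np.array(o,float)
    return o if o.shape==(3,3) else R.from_euler('xyz',o,degrees=True).as_matrix()
def toworld(p,px,z):
    px=np.atleast_2d(np.array(px,float))
    d=np.c_[px,np.ones(len(px))]@np.linalg.inv(p['mtx']).T@rot(p['orientation']).T
    o=np.array(p['origin']); return o+d*((z-o[2])/d[:,2])[:,None]
def save(p,n): cv2.imwrite('pics/'+n,cv2.cvtColor(p['pixels'],cv2.COLOR_RGB2BGR))
E
python3 - <<'E'
from h import *
s=telemetry.get_obs(); print(s['tool_pos'],s['tool_rot'],s['force'],s['grip_width'],env.finger_overhang,s['time_s'])
p=eyes.read_camera('top'); save(p,'top.png'); print(p['origin'],p['orientation'])
for n,z in [('blue_tile',.053),('green_tile',.053),('stamp_mid',.068),('jar_mid',.07),('knife',.05),('bowl',.03),('mug',.05)]:
    for d in models.search_frame(p,n)[:3]: print(n,round(d['p'],2),np.round(d['centre']),toworld(p,d['centre'],z).round(3))
E
```

```text
[0.28361487 0.58428086 0.23547111] [-1.79890453e+02  7.82990768e-03  1.54113613e+02] [-0.25791298  1.08825526  0.4664285 ] 0.08750818266662844 0.014 0.0
[0.2247955  0.01400359 1.60481842] [-171.47052106   -1.35209272  -88.935065  ]
blue_tile 0.94 [241. 163.] [[0.595 0.1   0.053]]
blue_tile 0.61 [178. 269.] [[0.266 0.279 0.053]]
blue_tile 0.57 [270. 188.] [[0.519 0.01  0.053]]
green_tile 0.68 [312. 172.] [[ 0.572 -0.121  0.053]]
green_tile 0.57 [270. 152.] [[0.631 0.011 0.053]]
jar_mid 0.71 [198. 210.] [[0.442 0.224 0.07 ]]
knife 0.73 [241. 168.] [[0.578 0.099 0.05 ]]
knife 0.68 [353. 183.] [[ 0.54  -0.248  0.05 ]]
bowl 0.68 [423. 166.] [[ 0.604 -0.472  0.03 ]]
mug 0.58 [120. 152.] [[0.622 0.475 0.05 ]]
```

View pics/top.png

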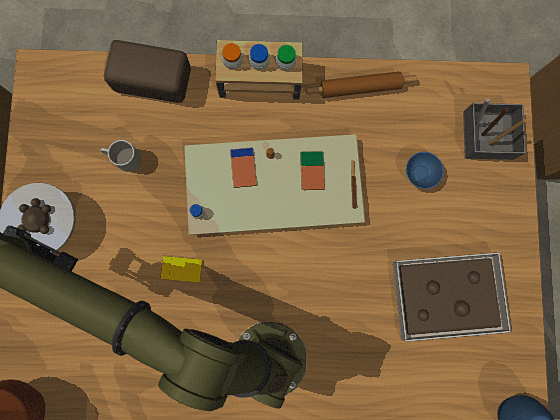

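The top view shows the cream board with corners near (185,146), (357,135), (367,223) and (188,235). The blue-glazed tile is at (243,167) and the green at (312,170), both with glaze towards the far edge. The stamp is at (270,153) and the yellow look-alike is off the board at (182,269).

```bash
cat >> h.py <<'E'
def rect(mask):
    c=max(cv2.findContours(mask.astype(np.uint8),cv2.RETR_EXTERNAL,cv2.CHAIN_APPROX_NONE)[0],key=cv2.contourArea)
    return c[:,0,:].astype(float)
def minrect(p,mask,z):
    w=toworld(p,rect(mask),z)[:,:2].astype(np.float32)*1000
    return cv2.minAreaRect(w),w
E
python3 - <<'E'
from h import *
p=eyes.read_camera('top'); im=p['pixels']
hsv=cv2.cvtColor(im,cv2.COLOR_RGB2HSV); print(hsv[215,300],hsv[250,320],hsv[167,243],hsv[155,243],hsv[157,312])
m=(hsv[...,1]<75)&(hsv[...,2]>140); m[:120]=0;m[245:]=0;m[:,:175]=0;m[:,380:]=0
r,_=minrect(p,m,.045); print('board',r, cv2.boxPoints(r).round())
for n in ['blue_tile','green_tile']:
    for d in models.cut_out(p,n)[:1]:
        r,_=minrect(p,d['pixels'],.053); print(n,d['p'],d['centre'],r,cv2.boxPoints(r).round().tolist())
E
```

```text
[ 31  54 165] [ 16 138 159] [  9 165 158] [110 238 121] [ 75 211  87]
board ((535.70703125, -0.985687255859375), (279.1849060058594, 539.5919799804688), 5.2550201416015625) [[ 372.  255.]
 [ 421. -282.]
 [ 699. -257.]
 [ 650.  280.]]
blue_tile 0.79 [179.9, 270.7] ((267.7262268066406, 269.65472412109375), (119.61665344238281, 70.92132568359375), 85.68057250976562) [[228.0, 213.0], [299.0, 207.0], [308.0, 327.0], [237.0, 332.0]]
green_tile 0.91 [310.0, 170.9] ((577.3119506835938, -119.07060241699219), (124.58958435058594, 70.6498794555664), 3.252950429916382) [[513.0, -87.0], [517.0, -158.0], [642.0, -151.0], [638.0, -80.0]]
```

Emit:
{"op": "drive_tool", "data": {"angular": [[0,0,-0.1],[0,0,-0.1],[0,0,-0.1],[0,0,-0.1],[0,0,0],[0,0,0],[0,0,0],[0,0,0],[0,0,0],[0,0,0]], "delta_pos": [[0,0,-3],[0,0,-3],[0,0,-3],[0,0,-3],[-2,-4,0],[-2,-4,0],[-2,-4,0],[-2,-4,0],[-2,-4,0],[-2,-4,0]], "gripper": [5,5,5,5,5,5,5,5,5,5]}}

```text
time_s: 1.55
tool_pos: [0.3917, 0.337, 0.3569]
tool_rot: [180.0, 0.0, 177.0]
force: [0.5, 0.8, 0.2]
grip_width: 0.0502
grasp_force: 0.0
```

Emit:
{"op": "drive_tool", "data": {"angular": [[0,0,-0.07],[0,0,-0.073],[0,0,0],[0,0,0],[0,0,0],[0,0,0],[0,0,0],[0,0,0],[0,0,0]], "delta_pos": [[0,0,0],[0,0,0],[-1,-4,0],[-1,-4,0],[-1,-4,0],[-1,-4,0],[-1,-4,0],[-1,-4,0],[0,-4,0]], "gripper": [5,5,5,5,5,5,5,5,5]}}

```text
time_s: 2.45
tool_pos: [0.4772, 0.0637, 0.3566]
tool_rot: [-180.0, 0.0, -174.8]
force: [0.7, 0.2, -0.3]
grip_width: 0.0502
grasp_force: 0.0
```

```bash
python3 - <<'E'
from h import *
s=telemetry.get_obs(); print(s['tool_pos'],s['tool_rot'],s['grip_width'])
p=eyes.read_camera('wrist'); save(p,'w1.png'); print(p['origin'],p['orientation'],p['mtx'])
E
```

```text
[0.47717646 0.06372243 0.35660994] [-1.79995723e+02  4.90617040e-02 -1.74798964e+02] 0.05017088153690879
[0.41058224 0.0592395  0.50371035] [1.65648999e+02 5.32215572e-02 9.51906251e+01] [[308.34601848   0.         278.64591991]
 [  0.         308.34601848 211.44207338]
 [  0.           0.           1.        ]]
```

View pics/w1.png

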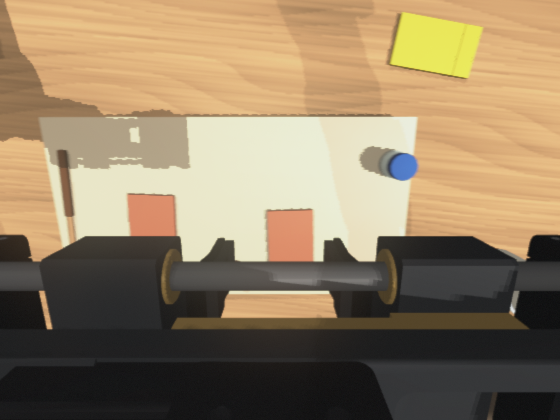

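The wrist view shows the rear halves of both tiles (152,215) and (290,235), with the gripper hiding the glazed ends and far edge. I'll move outwards to see the edge.

Emit:
{"op": "drive_tool", "data": {"angular": [[0,0,0],[0,0,0],[0,0,0],[0,0,0],[0,0,0]], "delta_pos": [[-4,-1.5,0],[-4,-1.5,0],[-4,-1.5,0],[-4,-1.5,0],[0,0,0]], "gripper": [5,5,5,5,5]}}

```text
time_s: 3.0
tool_pos: [0.6445, 0.0188, 0.3521]
tool_rot: [-179.8, -0.3, -174.9]
force: [-0.1, -0.2, -0.4]
grip_width: 0.0501
grasp_force: 0.0
```

```bash
cat > meas.py <<'E'
from h import *
import sys
def line(pts,u,v):  # robust fit v=a*u+b
    k=np.ones(len(pts),bool)
    for _ in range(6):
        a,b=np.polyfit(pts[k,u],pts[k,v],1); r=pts[:,v]-a*pts[:,u]-b; k=abs(r)<max(1.5,2*np.std(r[k]))
    return a,b
def measure(p):
    hsv=cv2.cvtColor(p['pixels'],cv2.COLOR_RGB2HSV); h,s,v=[hsv[...,i].astype(int) for i in range(3)]
    out={}
    clay=((h<14)|(h>172))&(s>120)&(v>60)
    for n,g in [('blue',(h>95)&(h<130)&(s>120)),('green',(h>60)&(h<93)&(s>100))]: out[n]=g
    return hsv,clay,out
E
python3 - <<'E'
from meas import *
s=telemetry.get_obs(); print(s['tool_pos'])
p=eyes.read_camera('wrist'); save(p,'w2.png'); np.save('w2.npy',p,allow_pickle=True)
E
```

```text
[0.64448989 0.018773   0.35209598]
```

View pics/w2.png

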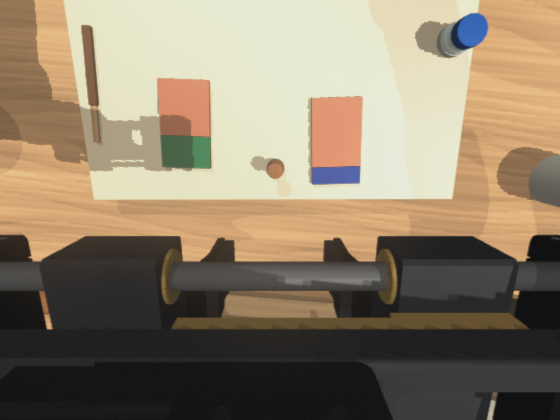

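The whole far edge shows at row ~199. Green tile spans (158–211, 78–168), blue tile (311–362, 97–185), and the stamp is at (275,168) between them.

```bash
cat >> meas.py <<'E'
def run(p,verbose=True):
    hsv,clay,gl=measure(p); h,s,v=[hsv[...,i].astype(int) for i in range(3)]
    # far edge: lowest board pixel per column (non-wood, low saturation)
    cream=(s<90)&(v>70); E=[]
    for c in range(100,450):
        rr=np.where(cream[150:230,c])[0]
        if len(rr): E.append([c+.5,150+rr.max()+1])
    E=np.array(E,float); w=toworld(p,E,.045)[:,:2]*1000
    a,b=line(w,1,0)   # x = a*y+b
    yaw=-np.arctan(a); ex=np.array([np.cos(yaw),np.sin(yaw)]); ey=np.array([-ex[1],ex[0]])
    x0=np.array([b,0])@ex
    print('edge yaw',np.degrees(yaw).round(2),'dist',x0.round(1))
    res={}
    for n,g in gl.items():
        g=g.copy(); g[225:]=0
        k=cv2.connectedComponentsWithStats(g.astype(np.uint8)); 
        cx=[i for i in range(1,k[0]) if k[2][i,4]>300 and k[2][i,0]<400]
        i=max(cx,key=lambda i:k[2][i,4]); gm=k[1]==i
        x,y,ww,hh,_=k[2][i]; reg=np.zeros_like(g); reg[max(0,y-90):y+hh+8,max(0,x-15):x+ww+15]=1
        cm=clay&reg; m=cv2.morphologyEx((cm|gm).astype(np.uint8),cv2.MORPH_CLOSE,np.ones((3,3)))
        r,_=minrect(p,m,.053); c=np.array(r[0]); ang=r[2] if r[1][0]>r[1][1] else r[2]-90
        B=cv2.boxPoints(r); q=np.c_[B@ex-x0,B@ey]
        # line between glaze and clay
        L=[]
        for cc in range(x+4,x+ww-4):
            rr=np.where(cm[:,cc])[0]
            gg=np.where(gm[:,cc])[0]
            if len(rr) and len(gg): L.append([cc+.5,(rr.max()+1+gg.min())/2])
        W=toworld(p,np.array(L),.053)[:,:2]*1000; la,lb=line(W,1,0); my=W[:,1].mean(); pm=np.array([la*my+lb,my])
        print(n,'centre',c.round(1),'size',np.round(r[1],1),'ang',round(ang,2),'in board',np.round([c@ex-x0,c@ey],1),'line yaw',np.degrees(-np.arctan(la)).round(2),'line board',np.round([pm@ex-x0,pm@ey],1))
        print('  corners',q.round(1).tolist())
    return x0,yaw
E
python3 - <<'E'
from meas import *
run(np.load('w2.npy',allow_pickle=True).item())
E
```

```text
edge yaw 5.22 dist 673.4
blue centre [581.2  94. ] size [116.4  66.8] ang 6.64 in board [-86.   40.7] line yaw 7.66 line board [-49.9  43.4]
  corners [[-145.0, 72.7], [-143.4, 5.8], [-27.0, 8.7], [-28.7, 75.5]]Traceback (most recent call last):
  File "<stdin>", line 2, in <module>
  File "meas.py", line 31, in run
    i=max(cx,key=lambda i:k[2][i,4]); gm=k[1]==i
ValueError: max() iterable argument is empty
```

```bash
sed -i 's/(h>60)&(h<93)&(s>100)/(h>50)\&(h<95)\&(s>120)/; s/>300 and/>200 and/' meas.py
python3 - <<'E'
from meas import *
p=np.load('w2.npy',allow_pickle=True).item()
hsv=cv2.cvtColor(p['pixels'],cv2.COLOR_RGB2HSV);print(hsv[152,170:210:8])
run(p)
E
```

```text
[[ 58  72  99]
 [ 58  72  99]
 [ 59  67  99]
 [ 66 101 137]
 [ 66  98 138]]
edge yaw 5.22 dist 673.4
blue centre [581.2  94. ] size [116.4  66.8] ang 6.64 in board [-86.   40.7] line yaw 7.66 line board [-49.9  43.4]
  corners [[-145.0, 72.7], [-143.4, 5.8], [-27.0, 8.7], [-28.7, 75.5]]Traceback (most recent call last):
  File "<stdin>", line 4, in <module>
  File "meas.py", line 31, in run
    i=max(cx,key=lambda i:k[2][i,4]); gm=k[1]==i
ValueError: max() iterable argument is empty
```

```bash
sed -i 's/(h>50)&(h<95)&(s>120)/(h>45)\&(h<95)\&(s>55)/' meas.py
python3 - <<'E'
from meas import *
p=np.load('w2.npy',allow_pickle=True).item()
hsv=cv2.cvtColor(p['pixels'],cv2.COLOR_RGB2HSV);print(p['pixels'][135:175:5,185].tolist(),p['pixels'][135:175:5,205].tolist())
run(p)
E
```

```text
[[131, 96, 73], [74, 99, 72], [74, 100, 72], [73, 99, 71], [74, 99, 72], [74, 99, 72], [75, 100, 73], [191, 179, 149]] [[214, 139, 104], [84, 139, 95], [85, 138, 95], [84, 138, 95], [84, 138, 94], [85, 138, 95], [85, 138, 95], [226, 214, 179]]
edge yaw 5.22 dist 673.4
blue centre [581.2  94. ] size [116.4  66.8] ang 6.64 in board [-86.   40.7] line yaw 7.66 line board [-49.9  43.4]
  corners [[-145.0, 72.7], [-143.4, 5.8], [-27.0, 8.7], [-28.7, 75.5]]
green centre [ 577.6 -118.8] size [118.1  69.3] ang 3.01 in board [-109.  -170.9] line yaw 2.31 line board [ -94.1 -170.3]
  corners [[-166.7, -134.0], [-169.3, -203.2], [-51.4, -207.8], [-48.7, -138.6]]
```

Emit:
{"op": "drive_tool", "data": {"angular": [[0,0,0],[0,0,0],[0,0,0],[0,0,0],[0,0,0],[0,0,0],[0,0,0],[0,0,0],[0,0,0],[0,0,0]], "delta_pos": [[3.5,2,0],[3.5,2,0],[3.5,2,0],[3.5,2.1,0],[0,0,4.5],[0,0,4.5],[0,0,4.5],[0,0,4.5],[0,0,4.5],[0,0,2.5]], "gripper": [2.5,2.5,2.5,2.5,2.5,2.5,2.5,2.5,2.5,2.5]}}

```text
time_s: 4.05
tool_pos: [0.4914, 0.0886, 0.1041]
tool_rot: [180.0, -0.2, -174.7]
force: [-0.5, 0.3, 0.1]
grip_width: 0.0249
grasp_force: 0.0
```

```bash
cat >> h.py <<'E'
def tool():
    s=telemetry.get_obs(); a=np.radians(5.22); ex=np.array([np.cos(a),np.sin(a)]); ey=np.array([-ex[1],ex[0]]); t=np.array(s['tool_pos'])*1000
    print('board x,y,z',np.round([t[:2]@ex-673.4,t[:2]@ey,t[2]],1),'rot',np.round(s['tool_rot'],2),'F',np.round(s['force'],1),'t',s['time_s'],'w',s['grip_width'])
E
python3 -c "
from h import *
tool()
p=eyes.read_camera('wrist'); save(p,'w3.png')"
```

```text
board x,y,z [-176.    43.5  104.1] rot [ 179.97   -0.18 -174.71] F [-0.5  0.3  0.1] t 4.05 w 0.024929025180443085
```

View pics/w3.png

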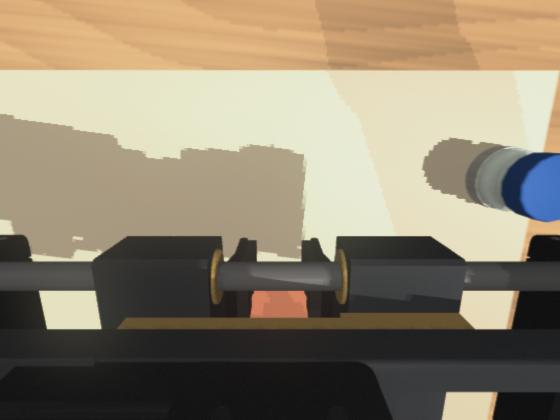

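The tile's clay end is visible between the fingers at (280,305), just ahead of the tool. Lowering behind it.

Emit:
{"op": "drive_tool", "data": {"angular": [[0,0,0.001],[0,0,0],[0,0,0],[0,0,0]], "delta_pos": [[0,-0.2,2],[0,0,1.5],[0,0,0.6],[0,0,0]], "gripper": [2.5,2.5,2.5,2.5]}}

```text
time_s: 4.5
tool_pos: [0.4943, 0.0868, 0.0662]
tool_rot: [180.0, 0.0, -174.8]
force: [0.2, -0.3, 0.3]
grip_width: 0.0248
grasp_force: 0.0
```

```bash
python3 -c "
from h import *
tool()"
```

```text
board x,y,z [-173.3   41.5   66.2] rot [ 1.7996e+02  1.0000e-02 -1.7479e+02] F [ 0.2 -0.3  0.3] t 4.5 w 0.024779968809044532
```

Emit:
{"op": "drive_tool", "data": {"angular": [[0,0,0],[0,0,0],[0,0,0],[0,0,0],[0,0,0],[0,0,0],[0,0,0],[0,0,0],[0,0,0],[0,0,0],[0,0,0],[0,0,0],[0,0,0],[0,0,0],[0,0,0],[0,0,0],[0,0,0],[0,0,0]], "delta_pos": [[0,0,0.4],[0,0,0],[-0.7,0,0],[-0.4,0,0],[-0.4,0,0],[-0.4,0,0],[-0.4,0,0],[-0.4,0,0],[-0.4,0,0],[-0.4,0,0],[-0.4,0,0],[-0.4,0,0],[-0.4,0,0],[-0.4,0,0],[-0.4,0,0],[-0.3,0,0],[-0.2,0,0],[0,0,0]], "gripper": [2.5,2.5,2.5,2.5,2.5,2.5,2.5,2.5,2.5,2.5,2.5,2.5,2.5,2.5,2.5,2.5,2.5,2.5]}}

```text
time_s: 6.3
tool_pos: [0.5549, 0.0917, 0.0617]
tool_rot: [-180.0, 0.0, -174.8]
force: [0.4, 0.5, 0.9]
grip_width: 0.0252
grasp_force: 0.0
```

```bash
python3 -c "
from h import *
tool()"
```

```text
board x,y,z [-112.5   40.9   61.7] rot [-1.8000e+02  3.0000e-02 -1.7483e+02] F [0.4 0.5 0.9] t 6.3 w 0.025152069992282918
```

Emit:
{"op": "drive_tool", "data": {"angular": [[0,0,0],[0,0,0],[0,0,0],[0,0,0],[0,0,0],[0,0,0],[0,0,0],[0,0,0],[0,0,0],[0,0,0],[0,0,0]], "delta_pos": [[0.6,0,0],[0,0,-2],[0,0,-3],[3.8,0,0],[3.7,0,0],[0,-4.3,0],[0,-4.3,0],[0,-4.3,0],[0,-4.3,0],[0,-4,0],[0,0,0]], "gripper": [2.5,2.5,2.5,2.5,2.5,2.5,2.5,2.5,2.5,2.5,2.5]}}

```text
time_s: 7.4
tool_pos: [0.4922, -0.1334, 0.1122]
tool_rot: [-179.8, 0.1, -175.3]
force: [-0.9, -0.0, 0.3]
grip_width: 0.0249
grasp_force: 0.0
```

```bash
python3 -c "
from h import *
tool()"
```

```text
board x,y,z [-195.4 -177.6  112.2] rot [-1.7982e+02  8.0000e-02 -1.7535e+02] F [-0.9 -0.   0.3] t 7.4 w 0.024935632745996368
```

Emit:
{"op": "drive_tool", "data": {"angular": [[0,0,0],[0,0,0],[0,0,0],[0,0,0],[0,0,0]], "delta_pos": [[0,0,2],[0,0,2],[0,0,1],[0,0,0],[0,0,0]], "gripper": [2.5,2.5,2.5,2.5,2.5]}}

```text
time_s: 7.9
tool_pos: [0.493, -0.1264, 0.0619]
tool_rot: [180.0, 0.0, -174.8]
force: [-0.4, -0.0, 1.1]
grip_width: 0.025
grasp_force: 0.0
```

```bash
python3 -c "
from h import *
tool()"
```

```text
board x,y,z [-194.  -170.8   61.9] rot [ 1.7999e+02  2.0000e-02 -1.7481e+02] F [-0.4 -0.   1.1] t 7.9 w 0.02503050703593201
```

Push green about 102 mm (to −92, short of the −84.5 target).

Emit:
{"op": "drive_tool", "data": {"angular": [[0,0,0],[0,0,0],[0,0,0],[0,0,0],[0,0,0],[0,0,0],[0,0,0],[0,0,0],[0,0,0],[0,0,0],[0,0,0],[0,0,0],[0,0,0],[0,0,0],[0,0,0],[0,0,0],[0,0,0],[0,0,0],[0,0,0],[0,0,0]], "delta_pos": [[-0.8,0,0],[-0.5,0,0],[-0.5,0,0],[-0.5,0,0],[-0.5,0,0],[-0.5,0,0],[-0.6,0,0],[-0.6,0,0],[-0.6,0,0],[-0.6,0,0],[-0.6,0,0],[-0.6,0,0],[-0.6,0,0],[-0.6,0,0],[-0.6,0,0],[-0.5,0,0],[-0.5,0,0],[-0.3,0,0],[-0.2,0,0],[0,0,0]], "gripper": [2.5,2.5,2.5,2.5,2.5,2.5,2.5,2.5,2.5,2.5,2.5,2.5,2.5,2.5,2.5,2.5,2.5,2.5,2.5,2.5]}}

```text
time_s: 9.9
tool_pos: [0.5948, -0.1175, 0.0616]
tool_rot: [-180.0, 0.0, -174.8]
force: [0.8, 0.6, -0.3]
grip_width: 0.0247
grasp_force: 0.0
```

```bash
python3 -c "
from h import *
tool()"
```

```text
board x,y,z [ -91.7 -171.2   61.6] rot [-1.8000e+02  3.0000e-02 -1.7483e+02] F [ 0.8  0.6 -0.3] t 9.9 w 0.024728876507806755
```

Emit:
{"op": "drive_tool", "data": {"angular": [[0,0,0],[0,0,0],[0,0,0],[0,0,0],[0,0,0],[0,0,0],[0,0,0],[0,0,0],[0,0,0],[0,0,0],[0,0,0]], "delta_pos": [[0.6,0,0],[0,0,-3],[0,0,-4.5],[0,0,-4.5],[0,0,-4.5],[0,0,-4.5],[0,0,-4.5],[-3.5,4,0],[-3.5,4,0],[-2,4,0],[0,0,0]], "gripper": [2.5,2.5,2.5,2.5,2.5,2.5,2.5,2.5,2.5,2.5,2.5]}}

```text
time_s: 11.0
tool_pos: [0.6649, 0.0143, 0.3148]
tool_rot: [179.7, -0.0, -174.1]
force: [-0.1, 0.5, -0.3]
grip_width: 0.0254
grasp_force: 0.0
```

```bash
python3 - <<'E'
from meas import *
tool()
p=eyes.read_camera('wrist'); save(p,'w4.png'); np.save('w4.npy',p,allow_pickle=True)
p=eyes.read_camera('wrist'); np.save('w4.npy',p,allow_pickle=True)
tool(); run(p)
E
```

```text
board x,y,z [-10.  -46.2 314.8] rot [ 1.7973e+02 -4.0000e-02 -1.7414e+02] F [-0.1  0.5 -0.3] t 11.0 w 0.02544530612852843
board x,y,z [-12.2 -54.5 315.9] rot [-1.7998e+02 -6.0000e-02 -1.7466e+02] F [-0.4 -0.4 -0.1] t 11.1 w 0.025152587230185913
edge yaw 5.22 dist 673.0
blue centre [625.8  95.3] size [116.1  67.4] ang 5.58 in board [-41.2  38. ] line yaw 5.66 line board [-5.2 38.7]
  corners [[-99.4, 71.4], [-99.0, 4.0], [17.1, 4.7], [16.7, 72.1]]
green centre [ 665.7 -110. ] size [116.3  69.6] ang 5.46 in board [ -20.1 -170.1] line yaw 5.57 line board [  -4.6 -168.4]
  corners [[-78.4, -135.5], [-78.1, -205.1], [38.2, -204.6], [37.9, -135.0]]
```

View pics/w4.png

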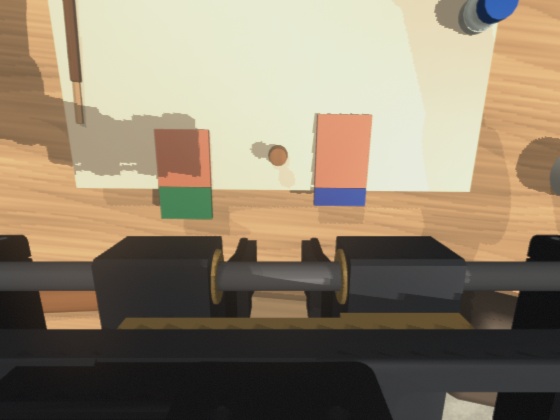

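Both tiles are now square: lines at (340,188) and (186,187), about 5 mm short of the edge at row ~191. Now a final small push for each.

Emit:
{"op": "drive_tool", "data": {"angular": [[0,0,0],[0,0,0],[0,0,0],[0,0,0],[0,0,0],[0,0,0],[0,0,0],[0,0,0],[0,0,0],[0,0,0],[0,0,0],[0,0,0]], "delta_pos": [[4,3,0],[4,3,0],[4,3.2,0],[0,0,4],[0,0,4],[0,0,4],[0,0,4],[0,0,4],[0,0,3.4],[0,0,2],[0,0,0],[0,0,0]], "gripper": [2.5,2.5,2.5,2.5,2.5,2.5,2.5,2.5,2.5,2.5,2.5,2.5]}}

```text
time_s: 12.3
tool_pos: [0.5366, 0.0825, 0.0628]
tool_rot: [-180.0, 0.0, -175.0]
force: [-0.8, 0.6, 0.8]
grip_width: 0.0249
grasp_force: 0.0
```

```bash
python3 -c "
from h import *
tool()"
```

```text
board x,y,z [-131.5   33.4   62.8] rot [-1.7998e+02  1.0000e-02 -1.7499e+02] F [-0.8  0.6  0.8] t 12.3 w 0.024939243680834174
```

Emit:
{"op": "drive_tool", "data": {"angular": [[0,0,-0.003],[0,0,0],[0,0,0],[0,0,0],[0,0,0],[0,0,0],[0,0,0],[0,0,0],[0,0,0],[0,0,0]], "delta_pos": [[0,0.4,0.1],[-0.5,0,0],[-0.5,0,0],[-0.3,0,0],[-0.3,0,0],[-0.2,0,0],[-0.2,0,0],[-0.2,0,0],[-0.1,0,0],[0,0,0]], "gripper": [2.5,2.5,2.5,2.5,2.5,2.5,2.5,2.5,2.5,2.5]}}

```text
time_s: 13.3
tool_pos: [0.5595, 0.0907, 0.0615]
tool_rot: [-180.0, 0.0, -174.7]
force: [0.1, -0.4, -0.1]
grip_width: 0.0251
grasp_force: 0.1
```

```bash
python3 -c "
from h import *
tool()"
```

```text
board x,y,z [-107.9   39.4   61.5] rot [-1.8000e+02  2.0000e-02 -1.7466e+02] F [ 0.1 -0.4 -0.1] t 13.3 w 0.02510138972594262
```

Emit:
{"op": "drive_tool", "data": {"angular": [[0,0,0.003],[0,0,0],[0,0,0],[0,0,0],[0,0,0],[0,0,0],[0,0,0],[0,0,0],[0,0,0],[0,0,0],[0,0,0],[0,0,0],[0,0,0],[0,0,0],[0,0,0]], "delta_pos": [[-0.12,0,0],[0,0,0],[0.6,0,0],[0,0,-2],[0,0,-3],[0,-4.2,0],[0,-4.2,0],[0,-4.2,0],[0,-4.2,0],[0,-4.2,0],[0,0,0],[0,0,2],[0,0,2],[0,0,1],[0,0,0]], "gripper": [2.5,2.5,2.5,2.5,2.5,2.5,2.5,2.5,2.5,2.5,2.5,2.5,2.5,2.5,2.5]}}

```text
time_s: 14.8
tool_pos: [0.573, -0.1184, 0.0609]
tool_rot: [180.0, -0.1, -174.8]
force: [0.4, 0.3, 0.7]
grip_width: 0.025
grasp_force: 0.0
```

```bash
python3 -c "
from h import *
tool()"
```

```text
board x,y,z [-113.5 -170.1   60.9] rot [ 1.7999e+02 -6.0000e-02 -1.7481e+02] F [0.4 0.3 0.7] t 14.8 w 0.025007708149970463
```

Push to −86.7: about 26.5 mm.

Emit:
{"op": "drive_tool", "data": {"angular": [[0,0,0],[0,0,0],[0,0,0],[0,0,0],[0,0,0],[0,0,0],[0,0,0],[0,0,0],[0,0,0],[0,0,0]], "delta_pos": [[0,0,-0.05],[-0.5,0,0],[-0.5,0,0],[-0.4,0,0],[-0.3,0,0],[-0.3,0,0],[-0.2,0,0],[-0.2,0,0],[-0.2,0,0],[0,0,0]], "gripper": [2.5,2.5,2.5,2.5,2.5,2.5,2.5,2.5,2.5,2.5]}}

```text
time_s: 15.8
tool_pos: [0.5996, -0.1166, 0.062]
tool_rot: [-180.0, 0.0, -174.8]
force: [-0.2, -0.0, 0.3]
grip_width: 0.025
grasp_force: 0.1
```

Emit:
{"op": "drive_tool", "data": {"angular": [[0,0,0],[0,0,0],[0,0,0],[0,0,0],[0,0,0],[0,0,0],[0,0,0],[0,0,0],[0,0,0],[0,0,0],[0,0,0],[0,0,0]], "delta_pos": [[0.6,0,0],[0,0,-3],[0,0,-4.5],[0,0,-4.5],[0,0,-4.5],[0,0,-4.5],[0,0,-4.5],[-3.5,4,0],[-3.5,4,0],[-1.5,4,0],[0,0,0],[0,0,0]], "gripper": [2.5,2.5,2.5,2.5,2.5,2.5,2.5,2.5,2.5,2.5,2.5,2.5]}}

```text
time_s: 17.0
tool_pos: [0.6635, 0.0065, 0.3164]
tool_rot: [-180.0, -0.0, -174.7]
force: [-1.0, -0.1, -0.1]
grip_width: 0.025
grasp_force: 0.0
```

```bash
python3 - <<'E'
from meas import *
tool()
p=eyes.read_camera('wrist'); save(p,'w5.png'); run(p)
q=p['pixels'][90:230,140:390]; cv2.imwrite('pics/w5c.png',cv2.resize(q[...,::-1],(750,420),interpolation=cv2.INTER_NEAREST))
E
```

```text
board x,y,z [-12.1 -53.9 316.4] rot [-1.7998e+02 -5.0000e-02 -1.7466e+02] F [-1.  -0.1 -0.1] t 17.0 w 0.02501518505100264
edge yaw 5.2 dist 673.3
blue centre [631.4  96.2] size [115.8  67.8] ang 5.35 in board [-35.7  38.6] line yaw 5.68 line board [ 0.1 39.4]
  corners [[-93.7, 72.4], [-93.6, 4.6], [22.3, 4.9], [22.1, 72.7]]
green centre [ 670.1 -109.6] size [117.3  69.5] ang 5.36 in board [ -15.9 -169.8] line yaw 5.31 line board [  -0.2 -167.6]
  corners [[-74.6, -135.2], [-74.4, -204.8], [42.9, -204.4], [42.7, -134.9]]
```

View pics/w5c.png

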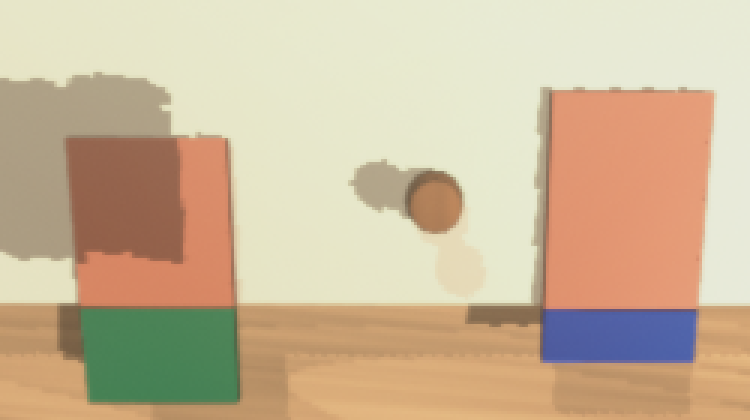

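The crop shows both glaze lines (crop row ~309) right above the edge (row ~304, plus about 1 px of parallax from tile thickness). They measure within 1 mm and about 0.5° of square, and the stamp is untouched.

```bash
python3 -c "
from h import *
print(env.sign_off())"
```

```text
the job is handed in; nothing more can be done
None
```

I pushed both tiles to the far edge and handed the job in. By the last camera measurement, each glaze line is within about 1 mm of the edge and each tile is square to within about 0.5°; it took about 17 s of the 48 s allowed.

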